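# Unlock the folding lid stay and shut the clipper chest

## Task

Shut the small steel chest of clippers: its lid is propped open by a folding stay on the side of the chest, locked at the knee. Lift the knee by its pull rod up past centre to unlock the stay, ease the lid down under control without letting it drop, until it rests on its sprung posts; then press the front of the lid by feel, never with more than about 20 N, just until the hidden catch below gives and the lid is fully home. Leave the oil bottle, the tin and the tape roll where they are, and let go at the end.

Things in the scene. Friction and masses are not known exactly. Their poses are not given: they have to be found in the camera images.
- chest: Grey sheet-steel chest, 190 deep (its x) x 170 wide (y) x 140 high (mm), fixed to the bench, two hair clippers in it. Origin: centre of the underside. Its x points to the back, where the lid is hinged (hinge line along y at x = +95, z = 140); its y points to the left side, which carries the stay
- lid (a joint): Angle the lid (plate 194x172x8 mm, 0.4 to 0.5 kg) is lowered, rad: 0 propped open (74 deg up), -0.02 at dead centre; past that it falls unless held. Comes to rest on sprung posts at 1.12 to 1.18. Pressed on (1 to 4 N) it meets the sprung roller catch, which needs 7 to 13 N, then gives and holds it home. Catch and buffers are set up to 7 mm high or low, unseen: home is 1.20 to 1.29
- stay_lower (a joint): Angle of the stay's lower link, rad: 0 locked on its stop, 0.16 dead centre (links in line); grows as the knee is lifted, then swings forward (to the chest's front) and down; 2.18 to 2.28 with the lid on its posts, 2.3 to 2.45 home. Lid and stay move as one, (stay_lower, lid): (0.4, 0.02), (0.8, 0.18), (1.2, 0.42), (1.6, 0.70), (2.0, 0.99), (2.2, 1.13). Lifting takes a few N
- pull_rod (a point): Grip point on the pull rod: bare steel rod 12 mm thick, 90 long, level and parallel to the hinge line, sticking out leftward from the stay's knee, 18 mm knob at its end; rod is free 30 mm either way from here. Moves on a circle of 63.7 mm radius about stay_pivot in the chest's x-z plane: with stay_lower = s it lies from there towards cos(0.686+s) along chest x, sin(0.686+s) up
- stay_pivot (a point): Point on the axis of the stay's lower pivot, abreast of pull_rod (72 mm outside the chest's left wall, in free air): fixed to the chest at x = -25, y = +157, z = 126 mm
- lid_front (a point): Point on the lid's outer (upper) face, on its middle line, 20 mm in from the front edge, just in front of the catch: the place to press. At lid = a it is near chest x = -75, y = 0, z = 149 + 170 (1.291 - a) mm for a above 1.1
- oil_bottle: White bottle with a red cap, 37 mm across, 113 mm high, upright; origin at its foot. To be left alone
- paste_tin: Low round tin, 60 mm across, 24 mm high; origin at its underside. To be left alone
- tape_black: Roll of black tape lying flat, 58 mm across, 19 mm high; origin at its underside. To be left alone

How it is judged (in metres and radians):
On the way, in this order (a step that is already met when the one before it is completed fails the run):
1. the stay's knee is lifted past centre with the lid still up (value of joint stay_lower above 0.25 rad and value of joint lid below 0.5 rad).
2. the lid is lowered onto its sprung posts, moving slowly (value of joint lid above 1.095 rad and velocity of joint lid below 0.3 rad/s), for 0.05 s.
At the end, for the whole second after the job is handed in: The lid is held home by its catch (lid angle above 1.195 rad; uncaught it springs back to 1.18 or less), at rest, and let go (value of joint lid above 1.195 rad and linear speed of lid below 0.02 m/s); the robot touches nothing.
It fails at once if the lid drops: it turns faster than 1.5 rad/s before it has come down to its posts (velocity of joint lid above 1.5 rad/s and value of joint lid below 1.095 rad).
It fails at once if the robot presses on the lid with more than 25 N (contact force between any of the fingers, the arm and lid above 25 N).
It fails at once if the oil bottle, the tin or the tape roll is moved by more than 20 mm (distance of any of oil_bottle, paste_tin, tape_black from where it was at the start of the episode above 0.02 m).
It also fails if it takes over 70 s, if anything falls off the work surface, if the arm or the gripper's body presses on something with over 40 N, if the wrist force passes 120 N, or if a joint passes its speed limit or range.

## Robot

A 6-joint arm with a two-finger parallel gripper is mounted at the origin on a cart in front of the work surface, level with it; the furniture and walls round the work are solid. World frame = base frame: x ahead of the robot, y to its left, z up, the work surface at z = 0. Lengths are in mm, angles in rad, forces in N, time in s.
With the tool pointing down it reaches from about 275 to 750 mm from the base axis. Payload 10.2 kg.
Tool frame: the origin (TCP) lies between the finger pads; the fingertips stand 22 mm ahead of it and the grasp point (between the pads) lies 3 mm ahead of it; z points along the fingers, x is the direction in which the jaws open and shut, and the axes are right-handed (so a half turn about z gives the same grasp; the last joint's range is limited). The gripper opens to 88 mm and grips with 3 to 60 N. Pads are 18 mm wide; open, the fingers measure 123 mm over their backs; the gripper's body (75 mm by 187 mm) begins 45 mm behind the grasp point.
Start: joints at [-1.547, 0.313, 1.498, -0, 1.331, -0.223], TCP at [128.245, -509.102, 260.72] pointing down, gripper open.
Joint ranges: [-2.94, 2.94], [-0.97, 2.17], [0.19, 2.56], [-1.23, 4.37], [0.02, 3.11], [-2.88, 2.88]. Speed limits (rad/s): [2.39, 2.39, 3.01, 3.14, 3.14, 3.14].

## Interface

Orientations are given as a unit quaternion [x, y, z, w].
In Python, from bench import manip gives the robot as it stands. The module is installed in compiled form; this text tells all that it offers.
- The arm moves only by the shell command python3 -m jog 'ROWS' [OPENING] [FORCE]. ROWS is JSON, a list of rows, each an object of numbers: "tx", "ty", "tz": the shift along the world's x, y, z as a fraction of full scale; "turn": the turn about the world's z as a fraction of full scale. A call has 1 to 8 rows; each row is the pose to reach, as a shift and turn from the pose measured when the call began; what a row does not reach only later rows make up. Full scale, the value 1, is 0.12 m for a shift and 90 degrees for a turn. A row lasts 1/8 s, in which the tool goes at most 62.5 mm and 10.7 degrees, less where a joint would pass 70% of its speed; a pose out of reach is approached as far as the arm can. A call with a number of a shift or a turn outside -1 to 1 is refused whole. A call with a gripper value outside its range is refused whole. OPENING is the gripper's target within -1 to 1 (fully open at 1, half-way at 0, shut at -1), set as the call begins (- or left out, the last holds). The fingers move at their own pace and stop on an object; FORCE is the grip in N (left out, the last holds). Time passes only in rows, so rows that repeat a pose let the fingers close. It gives the time, the measured TCP pose, the force and the opening at its end, in the units of the state.
- manip.read_state(): the state, without advancing time (a new reading comes with each control period).
- manip.read_camera(name): name is "scene" or "side" or "wrist"; returns a dict with "img" (400x640x3 uint8, red, green, blue), "mtx" (3x3 intrinsics, pixels), "xyz" and "orientation" of the camera in the world; the wrist camera has in their place "T_tool_cam" (4x4, takes a point from camera to tool coordinates, whose origin is the TCP and whose axes are the tool frame's). Camera axes: x right, y up, looking along -z (the intrinsics and any distortion apply to the point x, -y, -z); pixel columns grow to the right and rows downward; lengths in mm; the calibration is good to about 2 mm. A picture is of the moment at which its call begins: read the wrist's pose just before it. There is no depth.
- manip.hand_in(): hands the job in, once; it reports no verdict.
Trained networks look in the newest picture that a camera, given by its name, has taken for a name from the list of things; names that differ only in an ending like _2 or _b are one class to them, and where a whole thing is asked for, a point or a joint stands for the part that bears it (a point fixed in the world has none). Each returns a list of dicts, best first, with "p" (0 to 1); they miss things now and then, are a little off and sometimes report something else, mostly with a low value. They report only what shows in the picture. A call takes as long as a camera call.
- manip.cut_out(label, camera): "region" (400x640 bool, what is visible of it) and "location" ([column, row] in pixels, amid what is visible of it).
The state is a dict: "time": time; "qpos": joint angles; "qd": joint speeds; "effort": joint torques, N m; "tool_pos": TCP position; "ee_rot": TCP orientation; "force": force on the tool from outside, world axes, zero at the start; "wrist_torque": the same for the moment, N m; "finger_gap": finger opening in mm.
Only numpy, scipy, OpenCV 4.12 (cv2) and the standard library are available. Lean on these libraries where they do the work, as an engineer would, in place of code of your own. Each camera call takes 0.05 s, during which the arm holds its last target.

## Working session

There is one attempt and no reset: what is moved stays moved. The work goes in short steps, Python scripts to look and compute and a shell command to move; the robot and the scene stay as the last step left them, time stands still between calls to the robot, and variables do not carry over. Pictures are saved under pics/ and viewed, and the job is handed in when it is done.

```bash
mkdir -p pics; cat > h.py <<'E'
from bench import manip
import numpy as np, cv2
from scipy.spatial.transform import Rotation as R
def snap(n,f):
    st=manip.read_state(); c=manip.read_camera(n); cv2.imwrite('pics/'+f,c['img'][:,:,::-1]); return st,c
def pose(c,st=None):
    if 'T_tool_cam' in c:
        T=np.eye(4);T[:3,:3]=R.from_quat(st['ee_rot']).as_matrix();T[:3,3]=st['tool_pos'];return T@np.array(c['T_tool_cam'])
    T=np.eye(4);o=np.array(c['orientation']);T[:3,:3]=R.from_quat(o).as_matrix() if o.size==4 else o;T[:3,3]=c['xyz'];return T
def proj(c,T,P):
    P=np.atleast_2d(P);q=(P-T[:3,3])@T[:3,:3];q=q*[1,-1,-1];u=q@np.array(c['mtx']).T;return u[:,:2]/u[:,2:]
E
python3 - <<'E'
from h import *
for n in ['scene','side','wrist']:
    st,c=snap(n,n+'0.png'); print(n,[k for k in c],np.round(c['mtx'],1).tolist(),pose(c,st).round(3).tolist(),c.get('dist'))
    for l in ['chest','lid','stay_lower','pull_rod','oil_bottle','paste_tin','tape_black']:
        print(l,[(round(d['p'],2),np.round(d['location']).tolist(),int(d['region'].sum())) for d in manip.cut_out(l,n)[:2]])
print(manip.read_state())
E
```

```text
scene ['img', 'mtx', 'xyz', 'orientation'] [[402.8, 0.0, 317.6], [0.0, 402.8, 200.9], [0.0, 0.0, 1.0]] [[-0.464, -0.735, 0.495, 1047.878], [0.886, -0.385, 0.259, 506.914], [0.0, 0.559, 0.829, 941.152], [0.0, 0.0, 0.0, 1.0]] None
chest [(0.75, [297.0, 192.0], 9157)]
lid [(0.56, [287.0, 176.0], 5639)]
stay_lower [(0.51, [346.0, 215.0], 281), (0.27, [298.0, 189.0], 8867)]
pull_rod [(0.79, [345.0, 213.0], 324)]
oil_bottle [(0.68, [262.0, 250.0], 325)]
paste_tin [(0.77, [388.0, 230.0], 440)]
tape_black [(0.4, [375.0, 262.0], 47)]
side ['img', 'mtx', 'xyz', 'orientation'] [[395.2, 0.0, 316.7], [0.0, 395.2, 199.4], [0.0, 0.0, 1.0]] [[-0.54, -0.724, 0.429, 964.087], [0.842, -0.472, 0.262, 534.68], [0.013, 0.503, 0.864, 1016.167], [0.0, 0.0, 0.0, 1.0]] None
chest [(0.61, [288.0, 199.0], 7620)]
lid [(0.92, [277.0, 189.0], 4545)]
stay_lower [(0.64, [332.0, 227.0], 192)]
pull_rod [(0.62, [330.0, 228.0], 237)]
oil_bottle [(0.83, [252.0, 249.0], 245)]
paste_tin [(0.74, [372.0, 238.0], 401)]
tape_black [(0.45, [356.0, 273.0], 160)]
wrist ['img', 'mtx', 'T_tool_cam'] [[307.2, 0.0, 316.7], [0.0, 307.
[... 233 characters left out ...]
]
{'time': 1.2, 'qpos': array([-1.54738485e+00,  3.12899171e-01,  1.49771313e+00, -2.32659079e-05,
        1.33099151e+00, -2.23417837e-01]), 'qd': array([ 1.52573275e-03,  2.31239608e-03,  7.22140117e-04,  1.67012378e-03,
       -7.46501534e-05, -1.93859707e-03]), 'effort': array([-4.32358374e-04, -4.02111304e+01, -2.52417094e+01,  6.94555650e-02,
        3.19648976e-02, -1.57263685e-05]), 'tool_pos': array([ 128.24766271, -509.09705808,  260.71565139]), 'ee_rot': array([ 7.88776254e-01, -6.14680422e-01, -1.22790792e-05,  2.83417121e-06]), 'force': array([ 0.36562587,  0.49767831, -0.43892023]), 'wrist_torque': array([-0.01801628,  0.00619148,  0.05158874]), 'finger_gap': 87.92151552517363}
```

```bash
python3 - <<'E'
import cv2
for n in ['scene0','side0']:
    i=cv2.imread(f'pics/{n}.png'); cv2.imwrite(f'pics/{n}z.png',cv2.resize(i[110:310,190:430],None,fx=3,fy=3,interpolation=cv2.INTER_CUBIC)[:, :])
E
```

```text
(no output)
```

View pics/scene0.png

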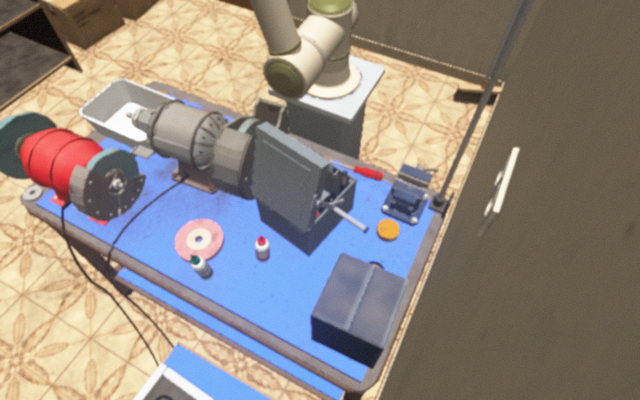

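View pics/scene0z.png

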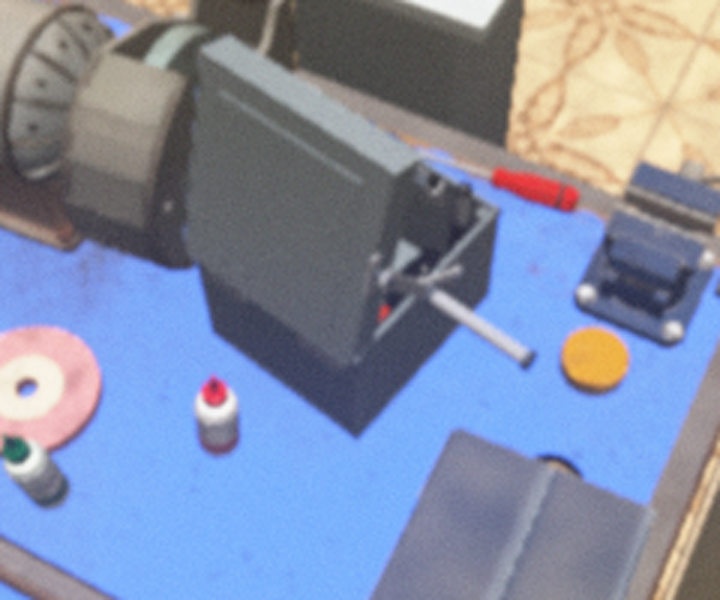

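View pics/side0z.png

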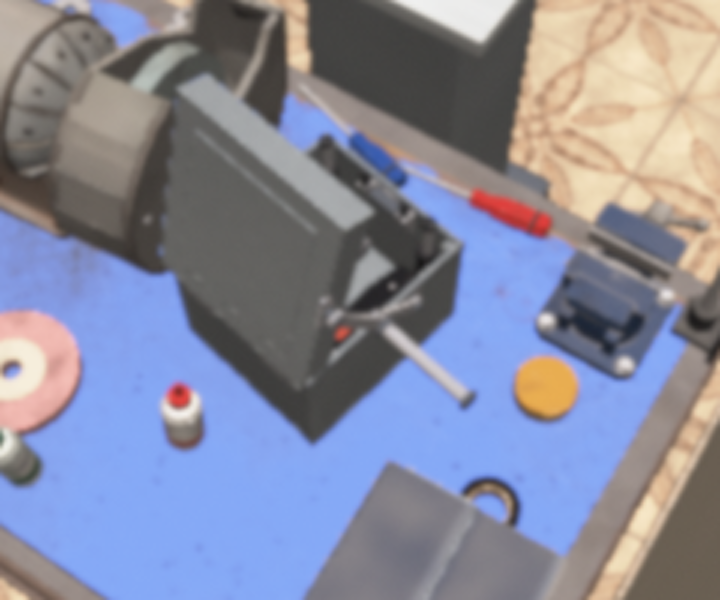

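```bash
cat >> h.py <<'E'
def chest2w(p,P):
    x,y,a=p;P=np.atleast_2d(P);c,s=np.cos(a),np.sin(a)
    return np.c_[x+c*P[:,0]-s*P[:,1],y+s*P[:,0]+c*P[:,1],P[:,2]]
def rod(s,y=157): return [-25+63.7*np.cos(.686+s),y,126+63.7*np.sin(.686+s)]
def lidpt(a,r,n,y):
    t=1.291-a;return [95-r*np.cos(t)+n*np.sin(t),y,140+r*np.sin(t)+n*np.cos(t)]
E
python3 - <<'E'
from h import *
from scipy.optimize import least_squares
M=np.array([[95,85,0],[95,-85,0],[-95,85,140],rod(0,192)])
obs={'scene':[(357,437),(213,333),(497,210),(528,357)],'side':[(315,440),(190,322),(461,240),(465,397)]}
cs={}
for n in obs:
    c=manip.read_camera(n);cs[n]=(c,pose(c));obs[n]=np.array(obs[n])/3+[190,110]-.33
f=lambda p:np.concatenate([(proj(*cs[n],chest2w(p,M))-obs[n]).ravel() for n in obs])
best=min((least_squares(f,[480,0,a],x_scale=[100,100,1]) for a in [-2,-1,0,1,2,3]),key=lambda r:r.cost)
p=best.x;print(p,best.fun.round(1));np.save('p.npy',p)
print('rod',chest2w(p,[rod(s) for s in (0,.3,1,1.6,2.25)]).round(), 'pivot',chest2w(p,[-25,157,126]),'front',chest2w(p,[-75,0,149]))
for n in obs:
    c,T=cs[n];im=cv2.resize(c['img'][110:310,190:430,::-1],None,fx=3,fy=3,interpolation=cv2.INTER_CUBIC)
    def L(P,col):
        q=((proj(c,T,chest2w(p,P))-[190,110]+.33)*3).astype(int);cv2.polylines(im,[q],False,col,1)
    for z in (0,140): L([[95,85,z],[95,-85,z],[-95,-85,z],[-95,85,z],[95,85,z]],(0,255,0))
    for nn in (1,9): L([lidpt(0,0,nn,86),lidpt(0,194,nn,86),lidpt(0,194,nn,-86),lidpt(0,0,nn,-86)],(0,0,255))
    L([rod(0,106),rod(0,157),rod(0,195)],(0,255,255))
    cv2.imwrite(f'pics/fit_{n}.png',im)
# objects: on-plane
for l,h in [('oil_bottle',55),('paste_tin',24),('tape_black',19)]:
  for n in obs:
    d=manip.cut_out(l,n)
    if d:
        c,T=cs[n];u=np.linalg.inv(c['mtx'])@np.r_[d[0]['location'],1];v=T[:3,:3]@(u*[1,-1,-1]);w=T[:3,3]+v*(h-T[2,3])/v[2];print(l,n,w.round())
E
```

```text
[ 5.38640256e+02  2.09385581e+02 -2.10053984e-01] [ 0.   0.9  0.6 -0.5  1.8 -1.5 -0.9 -0.1 -1.3  1.2 -0.3  1.4  0.8 -0.7
 -0.7 -0.9]
rod [[595. 358. 166.]
 [581. 361. 179.]
 [540. 370. 189.]
 [506. 377. 174.]
 [486. 381. 139.]] pivot [[546.92625838 368.14748548 126.        ]] front [[465.2887818  225.02403381 149.        ]]
oil_bottle scene [703. 170.  55.]
oil_bottle side [710. 179.  55.]
paste_tin scene [497. 428.  24.]
paste_tin side [491. 431.  24.]
tape_black scene [501. 311.  19.]
tape_black side [605. 439.  19.]
```

```bash
python3 -c "
import cv2,numpy as np
a=[cv2.resize(cv2.imread(f'pics/fit_{n}.png'),(400,333)) for n in ('scene','side')];cv2.imwrite('pics/fitb.png',np.hstack(a))"
```

```text
(no output)
```

View pics/fitb.png

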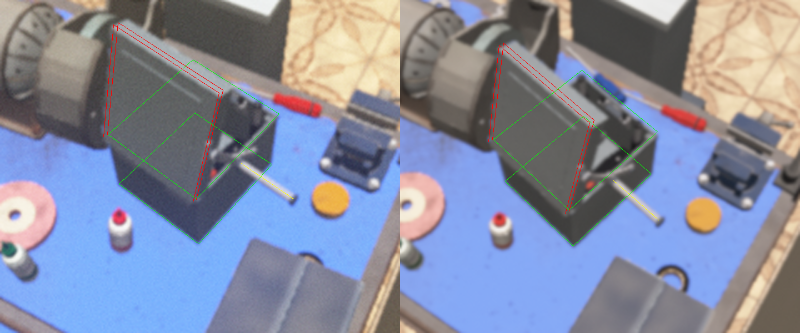

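```bash
python3 - <<'E'
from h import *
c=manip.read_camera('scene');T=pose(c)
def g(u,z):
    v=T[:3,:3]@((np.linalg.inv(c['mtx'])@np.r_[u,1])*[1,-1,-1]);return (T[:3,3]+v*(z-T[2,3])/v[2]).round()
for nm,u,z in [('pole',(439,207),0),('vise',(405,190),40),('greyTop',(270,100),150),('greyL',(235,190),0),('motor L',(150,120),150),('redL',(40,150),150),('poletop',(525,5),0),('trunk',(350,265),60),('trunkcorner',(343,255),60)]: print(nm,g(u,z))
print(proj(c,T,[[420,520,z] for z in (0,300,500)]))
E
python3 -m jog '[{"tz":0.5},{"tz":1},{"tz":1},{"tz":1,"turn":0.12},{"tz":1,"turn":0.24},{"tz":1,"turn":0.36},{"tz":1,"turn":0.45},{"tz":1,"turn":0.45}]' 1 20
```

```text
pole [347. 523.   0.]
vise [367. 422.  40.]
greyTop [332. -21. 150.]
greyL [563. -14.   0.]
motor L [ 552. -270.  150.]
redL [ 769. -450.  150.]
poletop [-794.  524.    0.]
trunk [649. 386.  60.]
trunkcorner [633. 360.  60.]
[[429.5879649  226.64255234]
 [462.86248858 153.840638  ]
 [498.70915612  75.41108498]]invalid input
```

View pics/side0.png

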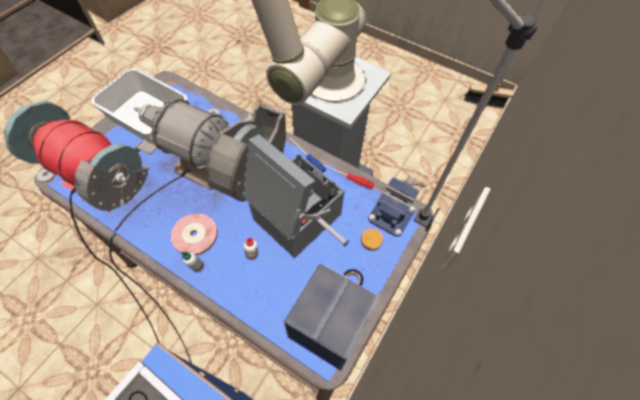

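```bash
python3 - <<'E'
from h import *
from scipy.optimize import least_squares
for a,b in [((455,432),(390,462)),((650,510),(557,553)),((549,470),(470,520)),((430,-1),(0,0))][:3]:
    C=[]
    for n,u in (('scene',a),('side',b)):
        c=manip.read_camera(n);C.append((c,pose(c),np.array(u)/3+[190,110]-.33))
    r=least_squares(lambda P:np.concatenate([(proj(c,T,P)[0]-u) for c,T,u in C]),[650,380,60]);print(r.x.round(),r.fun.round(1))
E
python3 -m jog '[{"tx":0,"ty":0,"tz":0.5,"turn":0},{"tx":0,"ty":0,"tz":1,"turn":0},{"tx":0,"ty":0,"tz":1,"turn":0.12},{"tx":0,"ty":0,"tz":1,"turn":0.24},{"tx":0,"ty":0,"tz":1,"turn":0.36},{"tx":0,"ty":0,"tz":1,"turn":0.36}]' 1 20
```

```text
[676. 371. 154.] [ 0.2  0.1 -0.2 -0.2]
[676. 515. 172.] [-0.4 -0.3  0.4  0.4]
[702. 450. 215.] [ 1.1  0.8 -1.1 -1. ]
time: 2.7
tool_pos: [128.2, -509.1, 380.7]
ee_rot: [0.929, -0.371, -0.0, -0.0]
force: [1.1, -0.2, 0.4]
finger_gap: 88.1
```

```bash
python3 -m jog '[{"tx":0.4,"ty":0.3,"tz":0,"turn":0.1},{"tx":0.8,"ty":0.6,"tz":0,"turn":0.2},{"tx":1,"ty":1,"tz":0.2,"turn":0.3},{"tx":1,"ty":1,"tz":0.2,"turn":0.35}]' 0 20
python3 -m jog '[{"tx":0.5,"ty":0.5,"tz":0,"turn":0},{"tx":1,"ty":1,"tz":0,"turn":0},{"tx":1,"ty":1,"tz":0,"turn":0}]'
python3 -m jog '[{"tx":0.1,"ty":0.5,"tz":0,"turn":0},{"tx":0.2,"ty":1,"tz":0,"turn":0},{"tx":0.2,"ty":1,"tz":0,"turn":0}]'
```

```text
time: 3.2
tool_pos: [249.8, -386.9, 407.1]
ee_rot: [0.995, -0.104, 0.001, 0.002]
force: [-0.2, -1.2, -1.5]
finger_gap: 50.2
time: 3.58
tool_pos: [371.0, -265.1, 407.3]
ee_rot: [0.994, -0.106, 0.001, 0.002]
force: [-0.3, 0.3, -0.3]
finger_gap: 44.2
time: 3.95
tool_pos: [395.4, -142.0, 408.0]
ee_rot: [0.994, -0.105, 0.002, 0.002]
force: [-0.1, -0.7, 0.9]
finger_gap: 43.7
```

```bash
python3 -m jog '[{"tx":0,"ty":0.5,"tz":0,"turn":0},{"tx":0,"ty":1,"tz":0,"turn":0},{"tx":0,"ty":1,"tz":0,"turn":0}]'
python3 -m jog '[{"tx":0,"ty":0.5,"tz":0,"turn":0},{"tx":0,"ty":1,"tz":0,"turn":0},{"tx":0,"ty":1,"tz":0,"turn":0}]'
python3 -m jog '[{"tx":0,"ty":0.5,"tz":0,"turn":0},{"tx":0,"ty":1,"tz":0,"turn":0},{"tx":0,"ty":1,"tz":0,"turn":0}]'
python3 -m jog '[{"tx":0,"ty":0.5,"tz":0,"turn":0},{"tx":0,"ty":1,"tz":0,"turn":0},{"tx":0,"ty":1,"tz":0,"turn":0}]'
python3 -m jog '[{"tx":0.3,"ty":0.15,"tz":-0.4,"turn":0},{"tx":0.7,"ty":0.25,"tz":-0.8,"turn":0},{"tx":1,"ty":0.25,"tz":-0.9,"turn":0},{"tx":1,"ty":0.25,"tz":-0.9,"turn":0}]'
```

```text
time: 4.32
tool_pos: [395.2, -19.9, 408.4]
ee_rot: [0.995, -0.104, 0.003, 0.002]
force: [0.3, 0.4, 0.4]
finger_gap: 43.9
time: 4.7
tool_pos: [395.3, 101.8, 408.3]
ee_rot: [0.995, -0.103, 0.003, 0.002]
force: [-0.5, 0.5, 0.8]
finger_gap: 44.1
time: 5.08
tool_pos: [395.9, 222.7, 407.7]
ee_rot: [0.995, -0.103, 0.002, 0.003]
force: [0.1, -1.1, 0.2]
finger_gap: 44.0
time: 5.45
tool_pos: [397.3, 342.8, 406.4]
ee_rot: [0.995, -0.103, 0.001, 0.003]
force: [0.4, -0.3, -0.1]
finger_gap: 44.0
time: 5.95
tool_pos: [520.6, 368.6, 295.5]
ee_rot: [0.994, -0.107, -0.0, 0.005]
force: [-0.2, -0.9, 0.4]
finger_gap: 44.4
```

```bash
python3 -m jog '[{"tx":0.3,"ty":0,"tz":0,"turn":0},{"tx":0.64,"ty":0,"tz":-0.2,"turn":0},{"tx":0.64,"ty":0,"tz":-0.35,"turn":0},{"tx":0.64,"ty":0,"tz":-0.35,"turn":0}]'
python3 - <<'E'
from h import *
st,c=snap('wrist','w1.png');T=pose(c,st);p=np.load('p.npy');im=c['img'][:,:,::-1].copy()
print(st['tool_pos'],st['ee_rot'].round(4))
def L(P,col): 
    q=proj(c,T,chest2w(p,P)).astype(int);cv2.polylines(im,[q],False,col,1);print(q.tolist())
L([rod(0,112),rod(0,157),rod(0,192)],(0,255,255));L([[95,85,140],[-95,85,140]],(0,255,0))
g=st['tool_pos']+R.from_quat(st['ee_rot']).apply([0,0,60]);q=proj(c,T,g)[0].astype(int);cv2.circle(im,tuple(map(int,q)),4,(255,0,255),1)
cv2.imwrite('pics/w1o.png',im)
print([(d['p'],d['location']) for d in manip.cut_out('pull_rod','wrist')])
E
```

```text
time: 6.45
tool_pos: [597.9, 366.3, 253.3]
ee_rot: [0.994, -0.108, -0.001, 0.005]
force: [-0.7, 0.1, 0.6]
finger_gap: 44.2
[597.91073265 366.2645887  253.3438735 ] [ 0.9942 -0.1078 -0.0012  0.0053]
[[316, 276], [315, 224], [315, 178]]
[[395, 285], [183, 286]]
[(0.86, [315.5, 243.7])]
```

View pics/w1o.png

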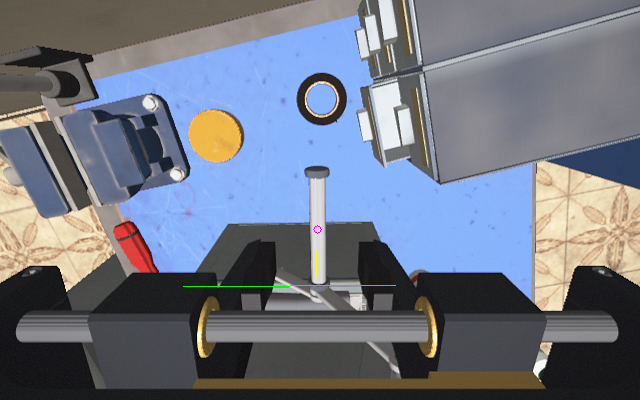

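```bash
python3 -m jog '[{"tx":0,"ty":0,"tz":-0.2,"turn":0},{"tx":0,"ty":0,"tz":-0.4,"turn":0},{"tx":0,"ty":0,"tz":-0.55,"turn":0},{"tx":0,"ty":0,"tz":-0.65,"turn":0},{"tx":0,"ty":0,"tz":-0.7,"turn":0},{"tx":0,"ty":0,"tz":-0.7,"turn":0}]'
python3 - <<'E'
from h import *
st,c=snap('wrist','w2.png')
E
```

```text
time: 7.3
tool_pos: [597.8, 367.4, 172.2]
ee_rot: [0.994, -0.107, 0.001, 0.004]
force: [-0.1, 0.5, 0.6]
finger_gap: 44.1
```

View pics/w2.png

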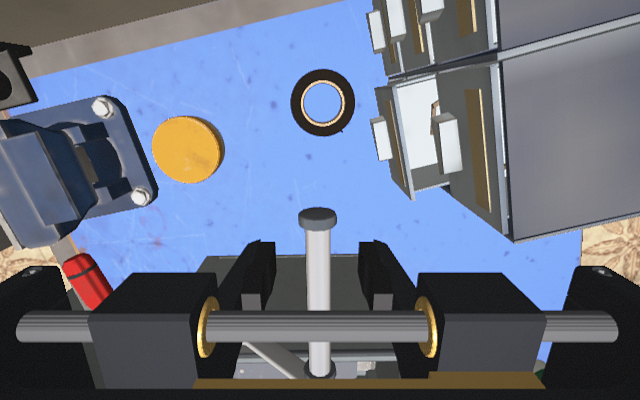

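```bash
python3 -m jog '[{"tx":0,"ty":0,"tz":-0.03,"turn":0},{"tx":0,"ty":0,"tz":-0.03,"turn":0},{"tx":0,"ty":0,"tz":-0.03,"turn":0},{"tx":0,"ty":0,"tz":-0.03,"turn":0},{"tx":0,"ty":0,"tz":-0.03,"turn":0},{"tx":0,"ty":0,"tz":-0.03,"turn":0}]' -1 25
```

```text
time: 8.1
tool_pos: [598.3, 367.5, 169.2]
ee_rot: [0.994, -0.107, 0.002, 0.004]
force: [2.3, 0.1, 1.2]
finger_gap: 10.5
```

```bash
python3 - <<'E'
from h import *
p=np.load('p.npy');b=chest2w(p,[rod(0)])
for s in np.arange(0,2.6,.1): print(round(s,2),((chest2w(p,[rod(s)])-b)[0]/120).round(3), (b*0+chest2w(p,[rod(s,167)])+[0,0,3])[0].round(1))
E
```

```text
0.0 [0. 0. 0.] [597.2 367.7 169.4]
0.1 [-0.035  0.007  0.039] [593.  368.5 174.1]
0.2 [-0.073  0.016  0.075] [588.4 369.5 178.3]
0.3 [-0.115  0.025  0.106] [583.4 370.6 182.1]
0.4 [-0.16   0.034  0.133] [578.  371.7 185.4]
0.5 [-0.207  0.044  0.156] [572.4 372.9 188. ]
0.6 [-0.256  0.055  0.173] [566.5 374.2 190.1]
0.7 [-0.306  0.065  0.186] [560.5 375.5 191.6]
0.8 [-0.358  0.076  0.193] [554.3 376.8 192.5]
0.9 [-0.41   0.087  0.195] [548.1 378.1 192.7]
1.0 [-0.461  0.098  0.191] [541.9 379.5 192.3]
1.1 [-0.513  0.109  0.182] [535.7 380.8 191.2]
1.2 [-0.563  0.12   0.168] [529.7 382.  189.6]
1.3 [-0.611  0.13   0.149] [523.9 383.3 187.3]
1.4 [-0.658  0.14   0.126] [518.3 384.5 184.4]
1.5 [-0.701  0.15   0.097] [513.1 385.6 181. ]
1.6 [-0.742  0.158  0.065] [508.2 386.6 177.1]
1.7 [-0.78   0.166  0.028] [503.7 387.6 172.7]
1.8 [-0.813  0.173 -0.013] [499.6 388.5 167.8]
1.9 [-0.843  0.18  -0.056] [496.1 389.2 162.6]
2.0 [-0.868  0.185 -0.103] [493.1 389.9 157. ]
2.1 [-0.888  0.189 -0.151] [490.6 390.4 151.2]
2.2 [-0.904  0.193 -0.202] [488.7 390.8 145.1]
2.3 [-0.915  0.195 -0.254] [487.5 391.  138.9]
2.4 [-0.92   0.196 -0.307] [486.8 391.2 132.5]
2.5 [-0.92   0.196 -0.36 ] [486.8 391.2 126.2]
```

```bash
python3 -m jog '[{"tx":-0.017,"ty":0.003,"tz":0.02,"turn":0},{"tx":-0.035,"ty":0.007,"tz":0.039,"turn":0},{"tx":-0.054,"ty":0.011,"tz":0.057,"turn":0},{"tx":-0.073,"ty":0.016,"tz":0.075,"turn":0},{"tx":-0.094,"ty":0.02,"tz":0.09,"turn":0},{"tx":-0.115,"ty":0.025,"tz":0.106,"turn":0},{"tx":-0.16,"ty":0.034,"tz":0.133,"turn":0},{"tx":-0.16,"ty":0.034,"tz":0.133,"turn":0}]'
python3 - <<'E'
from h import *
snap('side','s2.png');snap('wrist','w3.png');i=cv2.imread('pics/s2.png');cv2.imwrite('pics/s2z.png',cv2.resize(i[110:310,190:430],None,fx=3,fy=3))
E
```

```text
time: 9.1
tool_pos: [577.6, 371.6, 184.0]
ee_rot: [0.994, -0.107, -0.0, 0.005]
force: [-5.6, -0.6, -13.7]
finger_gap: 10.1
```

View pics/s2z.png

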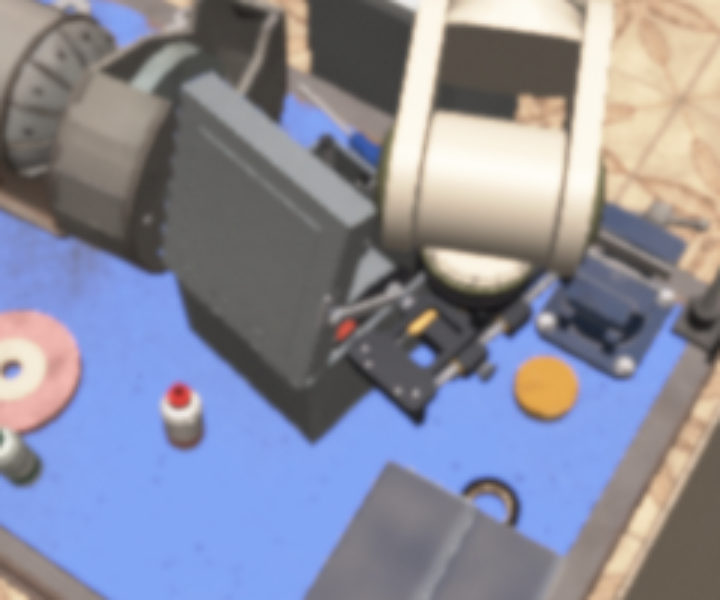

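View pics/w3.png

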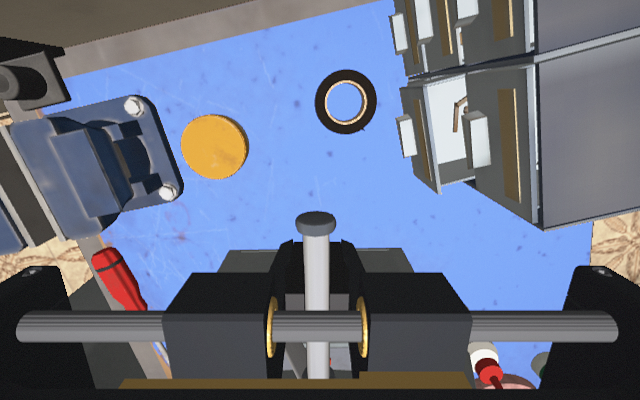

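```bash
python3 -m jog '[{"tx":-0.024,"ty":0.005,"tz":0.006,"turn":0},{"tx":-0.047,"ty":0.01,"tz":0.014,"turn":0},{"tx":-0.096,"ty":0.021,"tz":0.031,"turn":0},{"tx":-0.146,"ty":0.031,"tz":0.044,"turn":0},{"tx":-0.198,"ty":0.042,"tz":0.051,"turn":0},{"tx":-0.225,"ty":0.048,"tz":0.052,"turn":0},{"tx":-0.225,"ty":0.048,"tz":0.052,"turn":0}]'
```

```text
time: 10.07
tool_pos: [550.6, 377.2, 190.4]
ee_rot: [0.994, -0.107, -0.0, 0.005]
force: [-0.8, -2.9, -9.8]
finger_gap: 9.8
```

```bash
python3 -m jog '[{"tx":-0.026,"ty":0.005,"tz":-0.01,"turn":0},{"tx":-0.052,"ty":0.011,"tz":-0.016,"turn":0},{"tx":-0.103,"ty":0.022,"tz":-0.022,"turn":0},{"tx":-0.154,"ty":0.033,"tz":-0.034,"turn":0},{"tx":-0.203,"ty":0.043,"tz":-0.051,"turn":0},{"tx":-0.23,"ty":0.048,"tz":-0.061,"turn":0},{"tx":-0.23,"ty":0.048,"tz":-0.061,"turn":0}]'
python3 - <<'E'
from h import *
snap('side','s3.png');snap('wrist','w4.png');i=cv2.imread('pics/s3.png');cv2.imwrite('pics/s3z.png',cv2.resize(i[110:310,190:430],None,fx=3,fy=3))
E
```

```text
time: 10.95
tool_pos: [522.8, 383.1, 182.6]
ee_rot: [0.994, -0.107, -0.001, 0.005]
force: [3.6, -0.8, -9.8]
finger_gap: 9.6
```

View pics/s3z.png

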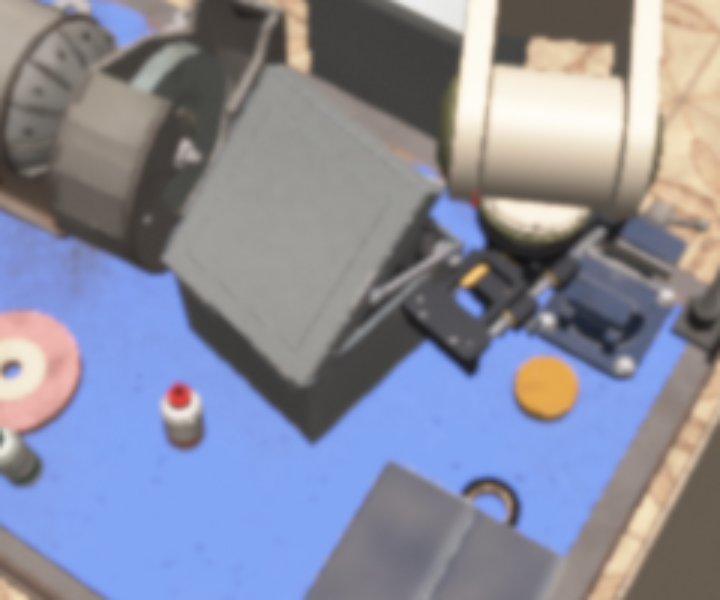

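View pics/w4.png

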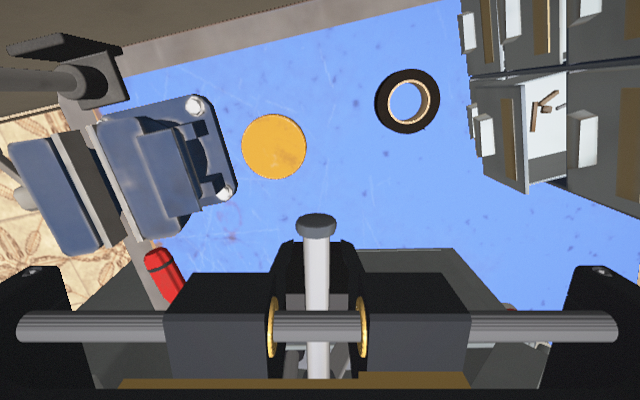

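```bash
python3 -m jog '[{"tx":-0.012,"ty":0.004,"tz":-0.02,"turn":0},{"tx":-0.031,"ty":0.008,"tz":-0.03,"turn":0},{"tx":-0.053,"ty":0.012,"tz":-0.043,"turn":0},{"tx":-0.074,"ty":0.017,"tz":-0.058,"turn":0},{"tx":-0.115,"ty":0.025,"tz":-0.09,"turn":0},{"tx":-0.15,"ty":0.032,"tz":-0.127,"turn":0},{"tx":-0.15,"ty":0.032,"tz":-0.127,"turn":0}]'
```

```text
time: 11.92
tool_pos: [504.4, 386.9, 166.6]
ee_rot: [0.994, -0.107, -0.001, 0.005]
force: [1.9, -3.0, -7.3]
finger_gap: 8.5
```

```bash
python3 - <<'E'
from h import *
snap('wrist','w5.png');i=cv2.imread('pics/w5.png');j=cv2.imread('pics/w3.png')
cv2.imwrite('pics/w5z.png',np.hstack([cv2.resize(k[190:390,240:400],None,fx=2.5,fy=2.5,interpolation=2) for k in (j,i)]))
E
```

```text
(no output)
```

View pics/w5z.png

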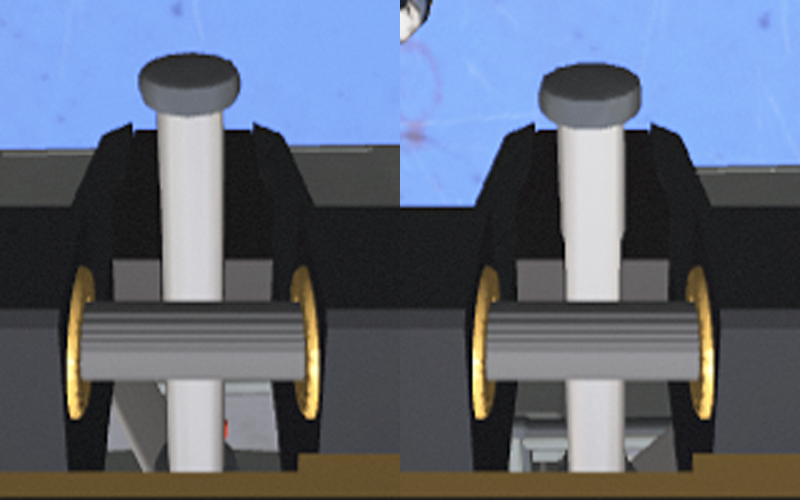

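```bash
python3 -m jog '[{"tx":-0.013,"ty":0.004,"tz":-0.03,"turn":0},{"tx":-0.034,"ty":0.009,"tz":-0.055,"turn":0},{"tx":-0.05,"ty":0.013,"tz":-0.076,"turn":0},{"tx":-0.064,"ty":0.016,"tz":-0.098,"turn":0},{"tx":-0.077,"ty":0.019,"tz":-0.12,"turn":0},{"tx":-0.09,"ty":0.021,"tz":-0.145,"turn":0},{"tx":-0.09,"ty":0.021,"tz":-0.145,"turn":0}]'
python3 - <<'E'
from h import *
snap('side','s4.png');i=cv2.imread('pics/s4.png');cv2.imwrite('pics/s4z.png',cv2.resize(i[110:310,190:430],None,fx=3,fy=3))
E
```

```text
time: 12.85
tool_pos: [493.9, 389.2, 149.2]
ee_rot: [0.994, -0.107, -0.001, 0.005]
force: [2.8, -4.7, -5.3]
finger_gap: 8.3
```

View pics/s4z.png

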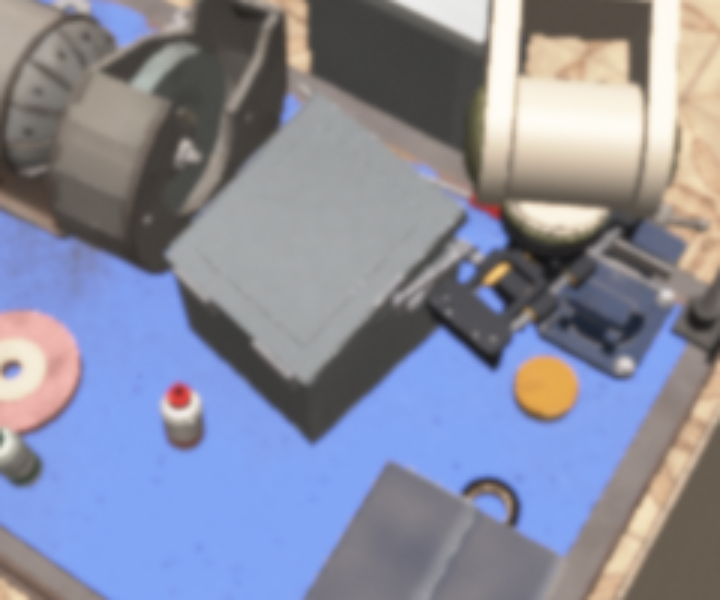

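```bash
python3 -m jog '[{"tx":-0.004,"ty":-0.004,"tz":-0.012,"turn":0},{"tx":-0.008,"ty":-0.004,"tz":-0.024,"turn":0},{"tx":-0.013,"ty":-0.004,"tz":-0.038,"turn":0},{"tx":-0.017,"ty":-0.004,"tz":-0.05,"turn":0},{"tx":-0.02,"ty":-0.004,"tz":-0.062,"turn":0},{"tx":-0.02,"ty":-0.004,"tz":-0.062,"turn":0}]'
```

```text
time: 13.65
tool_pos: [491.2, 389.5, 141.7]
ee_rot: [0.994, -0.107, -0.001, 0.004]
force: [0.5, 6.1, -1.4]
finger_gap: 8.4
```

```bash
python3 - <<'E'
from h import *
p=np.load('p.npy')
for n in('side','scene'):
    st,c=snap(n,n+'5.png');T=pose(c);im=cv2.resize(c['img'][110:310,190:430,::-1],None,fx=3,fy=3,interpolation=cv2.INTER_CUBIC)
    for a,col in((1.0,(0,255,255)),(1.13,(0,255,0)),(1.25,(0,0,255))):
        q=((proj(c,T,chest2w(p,[lidpt(a,0,9,86),lidpt(a,192,9,86),lidpt(a,192,9,-86),lidpt(a,0,9,-86)]))-[190,110]+.33)*3).astype(int);cv2.polylines(im,[q],False,col,1)
    cv2.imwrite(f'pics/{n}5z.png',im)
E
```

```text
(no output)
```

View pics/side5z.png

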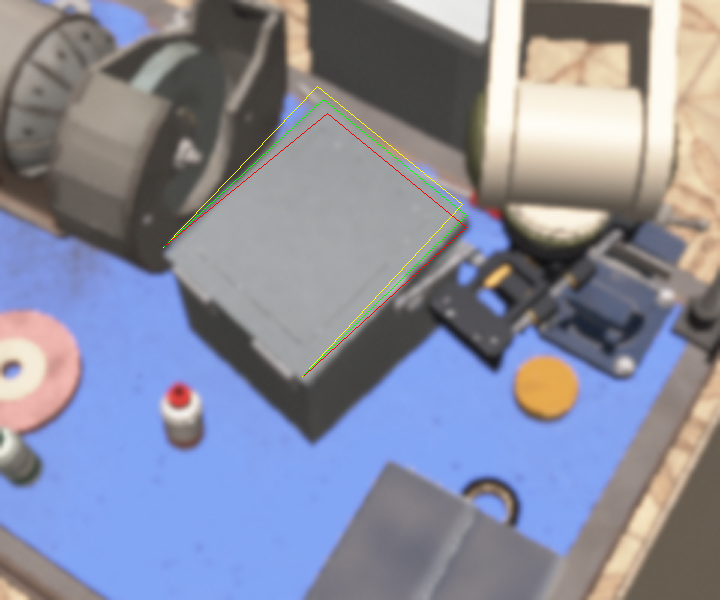

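```bash
python3 -m jog '[{"tx":-0.003,"ty":0.003,"tz":-0.01,"turn":0},{"tx":-0.006,"ty":0.003,"tz":-0.02,"turn":0},{"tx":-0.008,"ty":0.003,"tz":-0.03,"turn":0},{"tx":-0.008,"ty":0.003,"tz":-0.03,"turn":0},{"tx":-0.008,"ty":0.003,"tz":-0.03,"turn":0}]'
```

```text
time: 14.38
tool_pos: [490.1, 389.8, 137.8]
ee_rot: [0.994, -0.107, -0.001, 0.005]
force: [0.9, 0.6, -2.3]
finger_gap: 8.3
```

```bash
python3 -m jog '[{"tx":-0.001,"ty":0,"tz":-0.01,"turn":0},{"tx":-0.002,"ty":0,"tz":-0.02,"turn":0},{"tx":-0.003,"ty":0,"tz":-0.03,"turn":0},{"tx":-0.003,"ty":0,"tz":-0.03,"turn":0},{"tx":-0.003,"ty":0,"tz":-0.03,"turn":0}]'
python3 - <<'E'
from h import *
p=np.load('p.npy')
st,c=snap('wrist','w6.png')
n='side'
st,c=snap(n,n+'6.png');T=pose(c);im=cv2.resize(c['img'][130:200,270:370,::-1],None,fx=8,fy=8,interpolation=cv2.INTER_CUBIC)
for a,col in((1.0,(0,255,255)),(1.13,(0,255,0)),(1.25,(0,0,255))):
        q=((proj(c,T,chest2w(p,[lidpt(a,0,9,86),lidpt(a,194,9,86),lidpt(a,194,9,-86),lidpt(a,0,9,-86)]))-[270,130]+.33)*8).astype(int);cv2.polylines(im,[q],False,col,1)
cv2.imwrite(f'pics/{n}6z.png',im)
E
```

```text
time: 15.0
tool_pos: [489.7, 390.0, 135.5]
ee_rot: [0.994, -0.107, -0.001, 0.004]
force: [-3.2, -1.1, 7.5]
finger_gap: 8.3
```

View pics/side6z.png

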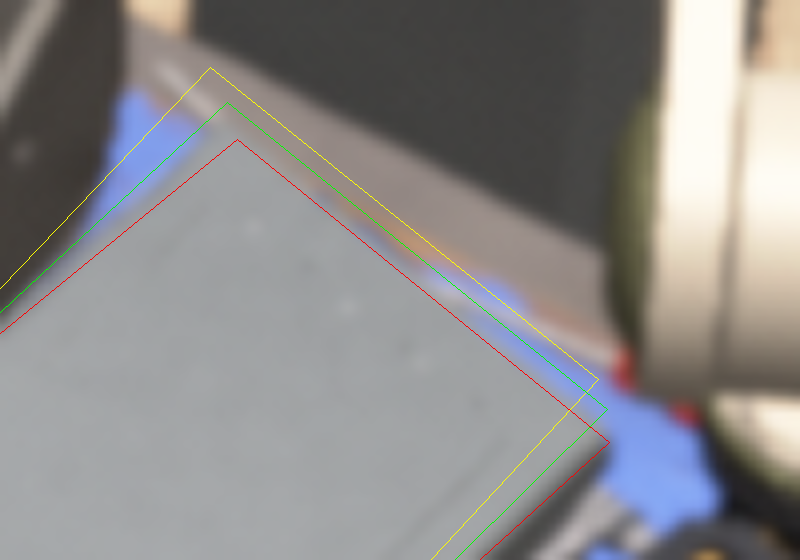

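View pics/w6.png

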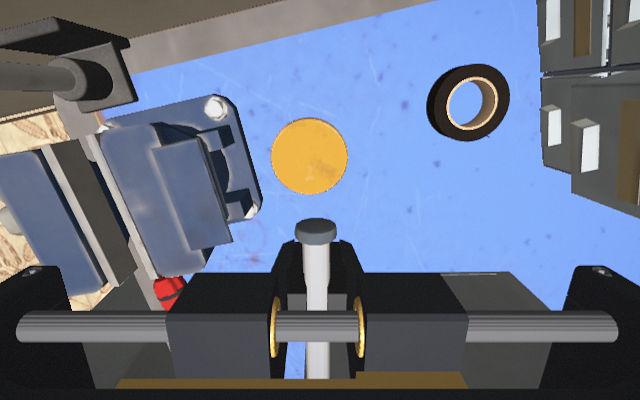

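```bash
python3 -m jog '[{"tx":0.001,"ty":0,"tz":0.01,"turn":0},{"tx":0.001,"ty":0,"tz":0.01,"turn":0}]'
python3 -m jog '[{"tx":0,"ty":0,"tz":0,"turn":0},{"tx":0,"ty":0,"tz":0,"turn":0},{"tx":0,"ty":0,"tz":0,"turn":0},{"tx":0,"ty":0,"tz":0,"turn":0}]' -0.1
python3 -m jog '[{"tx":0,"ty":0,"tz":0.1,"turn":0},{"tx":0,"ty":0,"tz":0.3,"turn":0},{"tx":0,"ty":0,"tz":0.6,"turn":0},{"tx":0,"ty":0,"tz":1,"turn":0},{"tx":0,"ty":0,"tz":1,"turn":0}]'
python3 - <<'E'
from h import *
p=np.load('p.npy')
n='side'
st,c=snap(n,n+'7.png');T=pose(c);im=cv2.resize(c['img'][130:230,270:370,::-1],None,fx=6,fy=6,interpolation=cv2.INTER_CUBIC)
for a,col in((1.0,(0,255,255)),(1.13,(0,255,0)),(1.25,(0,0,255))):
        q=((proj(c,T,chest2w(p,[lidpt(a,0,9,86),lidpt(a,194,9,86),lidpt(a,194,9,-86),lidpt(a,0,9,-86)]))-[270,130]+.33)*6).astype(int);cv2.polylines(im,[q],False,col,1)
cv2.imwrite(f'pics/{n}7z.png',im)
E
```

```text
time: 15.35
tool_pos: [490.0, 389.9, 137.0]
ee_rot: [0.994, -0.107, -0.001, 0.004]
force: [-0.9, -1.5, 4.0]
finger_gap: 8.2
time: 15.85
tool_pos: [490.0, 389.9, 136.8]
ee_rot: [0.994, -0.107, -0.001, 0.004]
force: [-0.2, -0.2, -0.4]
finger_gap: 39.7
time: 16.48
tool_pos: [490.9, 390.5, 261.7]
ee_rot: [0.994, -0.107, 0.003, 0.002]
force: [-0.1, -0.3, -0.1]
finger_gap: 39.4
```

View pics/side7z.png

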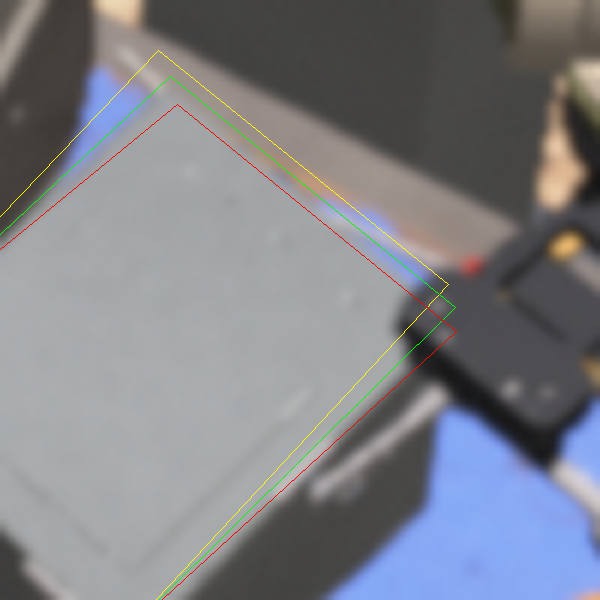

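```bash
python3 -m jog '[{"tx":-0.1,"ty":-0.4,"tz":0,"turn":0},{"tx":-0.2,"ty":-0.8,"tz":0,"turn":0},{"tx":-0.2,"ty":-0.8,"tz":0,"turn":0}]' -1 30
python3 -m jog '[{"tx":-0.01,"ty":-0.3,"tz":0,"turn":0},{"tx":-0.015,"ty":-0.58,"tz":-0.2,"turn":0},{"tx":-0.015,"ty":-0.58,"tz":-0.4,"turn":0},{"tx":-0.015,"ty":-0.58,"tz":-0.45,"turn":0},{"tx":-0.015,"ty":-0.58,"tz":-0.45,"turn":0}]'
```

```text
time: 16.9
tool_pos: [465.4, 292.0, 258.2]
ee_rot: [0.994, -0.108, -0.0, 0.004]
force: [0.5, -0.3, 0.6]
finger_gap: 11.9
time: 17.52
tool_pos: [463.7, 222.9, 204.1]
ee_rot: [0.994, -0.108, -0.001, 0.004]
force: [-0.2, -0.4, -0.2]
finger_gap: 0.3
```

```bash
python3 - <<'E'
from h import *
snap('wrist','w8.png');snap('side','side8.png');print(manip.read_state()['force'],manip.read_state()['tool_pos'])
i=cv2.imread('pics/side8.png');cv2.imwrite('pics/s8z.png',cv2.resize(i[110:310,190:430],None,fx=3,fy=3))
E
```

```text
[-0.13051361  0.38154594 -0.1795703 ] [463.94267485 222.90027128 204.82030969]
```

View pics/s8z.png

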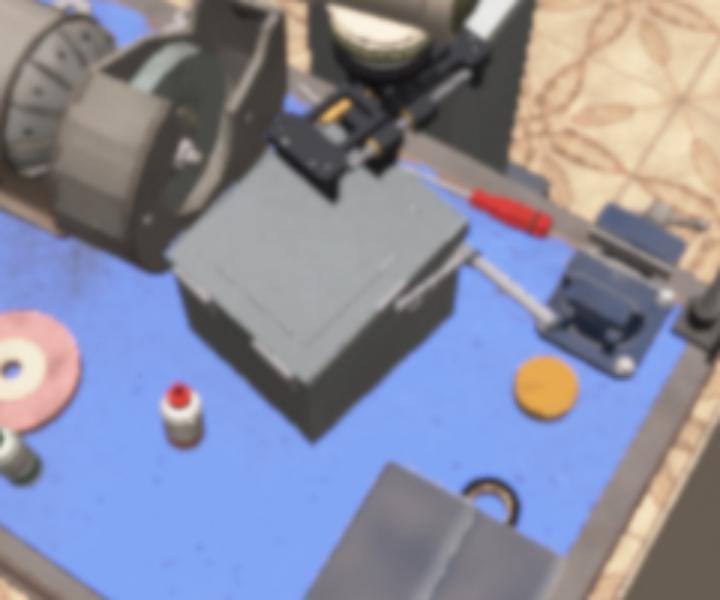

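View pics/w8.png

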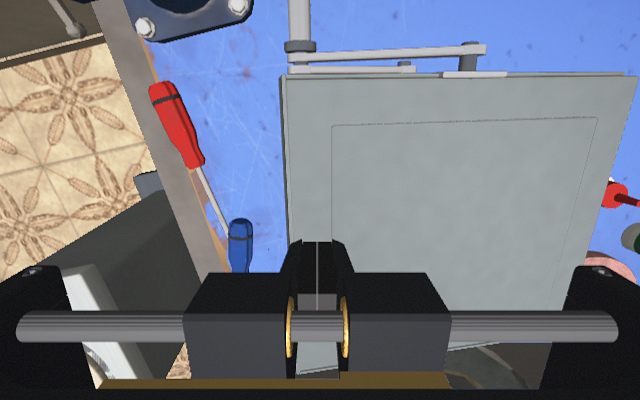

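```bash
python3 -m jog '[{"tx":0,"ty":0,"tz":-0.02,"turn":0},{"tx":0,"ty":0,"tz":-0.04,"turn":0},{"tx":0,"ty":0,"tz":-0.055,"turn":0},{"tx":0,"ty":0,"tz":-0.07,"turn":0},{"tx":0,"ty":0,"tz":-0.08,"turn":0},{"tx":0,"ty":0,"tz":-0.08,"turn":0}]'
```

```text
time: 18.38
tool_pos: [463.9, 222.9, 195.1]
ee_rot: [0.994, -0.108, 0.0, 0.004]
force: [-1.1, 1.4, 2.2]
finger_gap: 0.1
```

```bash
python3 -m jog '[{"tx":0,"ty":0,"tz":-0.008,"turn":0},{"tx":0,"ty":0,"tz":-0.016,"turn":0},{"tx":0,"ty":0,"tz":-0.016,"turn":0}]'
python3 -m jog '[{"tx":0,"ty":0,"tz":-0.008,"turn":0},{"tx":0,"ty":0,"tz":-0.016,"turn":0},{"tx":0,"ty":0,"tz":-0.016,"turn":0}]'
```

```text
time: 18.75
tool_pos: [463.9, 222.8, 193.1]
ee_rot: [0.994, -0.108, 0.0, 0.004]
force: [-1.8, 0.6, 1.6]
finger_gap: 0.2
time: 19.12
tool_pos: [463.9, 222.9, 191.1]
ee_rot: [0.994, -0.108, -0.0, 0.004]
force: [-0.7, -0.2, 2.0]
finger_gap: 0.5
```

```bash
python3 -m jog '[{"tx":0,"ty":0,"tz":-0.008,"turn":0},{"tx":0,"ty":0,"tz":-0.016,"turn":0},{"tx":0,"ty":0,"tz":-0.016,"turn":0}]'
```

```text
time: 19.5
tool_pos: [463.9, 222.8, 189.1]
ee_rot: [0.994, -0.108, -0.0, 0.004]
force: [-1.2, 0.5, 2.4]
finger_gap: 0.4
```

```bash
python3 -m jog '[{"tx":0,"ty":0,"tz":-0.008,"turn":0},{"tx":0,"ty":0,"tz":-0.012,"turn":0},{"tx":0,"ty":0,"tz":-0.012,"turn":0}]'
```

```text
time: 19.88
tool_pos: [463.9, 222.8, 187.6]
ee_rot: [0.994, -0.108, -0.0, 0.004]
force: [-1.5, 0.5, 2.2]
finger_gap: 0.8
```

```bash
python3 -m jog '[{"tx":0,"ty":0,"tz":-0.008,"turn":0},{"tx":0,"ty":0,"tz":-0.012,"turn":0},{"tx":0,"ty":0,"tz":-0.012,"turn":0}]'
```

```text
time: 20.25
tool_pos: [463.9, 222.8, 186.1]
ee_rot: [0.994, -0.108, -0.0, 0.004]
force: [-1.8, 0.7, 2.3]
finger_gap: 0.5
```

```bash
python3 -m jog '[{"tx":0,"ty":0,"tz":-0.006,"turn":0},{"tx":0,"ty":0,"tz":-0.008,"turn":0},{"tx":0,"ty":0,"tz":-0.008,"turn":0}]'
```

```text
time: 20.62
tool_pos: [463.9, 222.8, 185.5]
ee_rot: [0.994, -0.108, -0.0, 0.004]
force: [-3.9, 0.0, 5.2]
finger_gap: 0.0
```

```bash
python3 -m jog '[{"tx":0,"ty":0,"tz":-0.006,"turn":0},{"tx":0,"ty":0,"tz":-0.006,"turn":0}]'
```

```text
time: 20.88
tool_pos: [463.9, 222.8, 185.2]
ee_rot: [0.994, -0.108, 0.0, 0.004]
force: [-4.7, -0.4, 7.0]
finger_gap: 0.6
```

```bash
python3 -m jog '[{"tx":0,"ty":0,"tz":-0.006,"turn":0},{"tx":0,"ty":0,"tz":-0.006,"turn":0}]'
```

```text
time: 21.12
tool_pos: [463.8, 222.9, 185.0]
ee_rot: [0.994, -0.108, 0.0, 0.004]
force: [-4.2, 0.1, 9.8]
finger_gap: 0.5
```

```bash
python3 -m jog '[{"tx":0,"ty":0,"tz":-0.006,"turn":0},{"tx":0,"ty":0,"tz":-0.006,"turn":0}]'
```

```text
time: 21.38
tool_pos: [463.8, 222.9, 185.0]
ee_rot: [0.994, -0.108, 0.0, 0.004]
force: [-4.4, -0.4, 9.4]
finger_gap: 0.7
```

```bash
python3 -m jog '[{"tx":0,"ty":0,"tz":-0.008,"turn":0},{"tx":0,"ty":0,"tz":-0.008,"turn":0}]'
```

```text
time: 21.62
tool_pos: [463.8, 222.9, 184.8]
ee_rot: [0.994, -0.107, 0.001, 0.004]
force: [-4.9, -0.3, 10.9]
finger_gap: 0.6
```

```bash
python3 -m jog '[{"tx":0,"ty":0,"tz":-0.009,"turn":0},{"tx":0,"ty":0,"tz":-0.009,"turn":0}]'
```

```text
time: 21.88
tool_pos: [463.7, 222.9, 184.4]
ee_rot: [0.994, -0.107, 0.001, 0.004]
force: [-4.7, 0.1, 9.8]
finger_gap: 0.7
```

```bash
python3 -m jog '[{"tx":0,"ty":0,"tz":-0.01,"turn":0},{"tx":0,"ty":0,"tz":-0.01,"turn":0}]'
```

```text
time: 22.12
tool_pos: [463.7, 222.9, 183.9]
ee_rot: [0.994, -0.107, 0.001, 0.004]
force: [-4.6, 0.1, 9.2]
finger_gap: 0.3
```

```bash
python3 -m jog '[{"tx":0,"ty":0,"tz":-0.01,"turn":0},{"tx":0,"ty":0,"tz":-0.01,"turn":0}]'
```

```text
time: 22.38
tool_pos: [463.6, 222.9, 183.2]
ee_rot: [0.994, -0.107, 0.001, 0.004]
force: [-4.6, 0.0, 8.8]
finger_gap: 0.5
```

Force is falling while it sinks, so the roller is going over; I'll keep following it.

```bash
python3 -m jog '[{"tx":0,"ty":0,"tz":-0.01,"turn":0},{"tx":0,"ty":0,"tz":-0.01,"turn":0}]'
```

```text
time: 22.62
tool_pos: [463.5, 222.9, 182.4]
ee_rot: [0.994, -0.107, 0.001, 0.004]
force: [-3.6, -0.1, 7.3]
finger_gap: 0.0
```

```bash
python3 -m jog '[{"tx":0,"ty":0,"tz":-0.01,"turn":0},{"tx":0,"ty":0,"tz":-0.01,"turn":0}]'
```

```text
time: 22.88
tool_pos: [463.4, 222.9, 181.5]
ee_rot: [0.994, -0.107, 0.001, 0.004]
force: [-3.4, 0.2, 6.8]
finger_gap: 0.3
```

```bash
python3 -m jog '[{"tx":0,"ty":0,"tz":-0.01,"turn":0},{"tx":0,"ty":0,"tz":-0.01,"turn":0}]'
```

```text
time: 23.12
tool_pos: [463.3, 223.0, 180.4]
ee_rot: [0.994, -0.107, 0.001, 0.004]
force: [-3.7, 0.1, 4.8]
finger_gap: 0.1
```

```bash
python3 -m jog '[{"tx":0,"ty":0,"tz":-0.01,"turn":0},{"tx":0,"ty":0,"tz":-0.01,"turn":0}]'
```

```text
time: 23.38
tool_pos: [463.2, 223.0, 179.2]
ee_rot: [0.994, -0.107, 0.001, 0.004]
force: [-3.2, 0.4, 3.3]
finger_gap: 0.3
```

```bash
python3 -m jog '[{"tx":0,"ty":0,"tz":-0.01,"turn":0},{"tx":0,"ty":0,"tz":-0.01,"turn":0}]'
```

```text
time: 23.62
tool_pos: [463.3, 222.9, 177.8]
ee_rot: [0.994, -0.107, 0.001, 0.004]
force: [-0.6, 0.5, 1.8]
finger_gap: 0.7
```

```bash
python3 -m jog '[{"tx":0,"ty":0,"tz":-0.01,"turn":0},{"tx":0,"ty":0,"tz":-0.01,"turn":0}]'
```

```text
time: 23.88
tool_pos: [463.4, 222.8, 176.3]
ee_rot: [0.994, -0.107, 0.001, 0.004]
force: [0.5, -0.1, -0.4]
finger_gap: 0.8
```

```bash
python3 -m jog '[{"tx":0,"ty":0,"tz":-0.008,"turn":0},{"tx":0,"ty":0,"tz":-0.008,"turn":0}]'
```

```text
time: 24.12
tool_pos: [463.4, 222.8, 175.2]
ee_rot: [0.994, -0.107, 0.001, 0.004]
force: [0.3, 0.5, 0.5]
finger_gap: 0.2
```

```bash
python3 -m jog '[{"tx":0,"ty":0,"tz":-0.008,"turn":0},{"tx":0,"ty":0,"tz":-0.008,"turn":0}]'
```

```text
time: 24.38
tool_pos: [463.4, 222.7, 174.2]
ee_rot: [0.994, -0.107, 0.001, 0.004]
force: [-0.2, -0.6, 0.2]
finger_gap: 0.2
```

```bash
python3 -m jog '[{"tx":0,"ty":0,"tz":-0.008,"turn":0},{"tx":0,"ty":0,"tz":-0.008,"turn":0}]'
```

```text
time: 24.62
tool_pos: [463.5, 222.8, 174.0]
ee_rot: [0.994, -0.107, 0.001, 0.004]
force: [-2.6, -1.1, 8.7]
finger_gap: 0.1
```

```bash
python3 -m jog '[{"tx":0,"ty":0,"tz":0.05,"turn":0},{"tx":0,"ty":0,"tz":0.3,"turn":0},{"tx":0,"ty":0,"tz":0.8,"turn":0},{"tx":0,"ty":0,"tz":1,"turn":0},{"tx":0,"ty":0,"tz":1,"turn":0},{"tx":0,"ty":0,"tz":1,"turn":0}]'
python3 -m jog '[{"tx":-0.3,"ty":0,"tz":0.4,"turn":0},{"tx":-0.7,"ty":0,"tz":0.8,"turn":0},{"tx":-1,"ty":0,"tz":0.8,"turn":0},{"tx":-1,"ty":0,"tz":0.8,"turn":0},{"tx":-1,"ty":0,"tz":0.8,"turn":0}]'
python3 - <<'E'
from h import *
p=np.load('p.npy')
ims=[]
for f in (0,1):
    n='side'
    if f: st,c=snap(n,n+'9.png');img=c['img'][:,:,::-1]
    else: c=manip.read_camera(n);img=cv2.imread('pics/side7.png')
    T=pose(c);im=cv2.resize(img[130:230,270:370],None,fx=4,fy=4,interpolation=cv2.INTER_CUBIC)
    for a,col in((1.17,(0,255,0)),(1.27,(0,0,255))):
        q=((proj(c,T,chest2w(p,[lidpt(a,0,9,86),lidpt(a,194,9,86),lidpt(a,194,9,-86),lidpt(a,0,9,-86)]))-[270,130]+.33)*4).astype(int);cv2.polylines(im,[q],False,col,1)
    ims.append(im)
cv2.imwrite('pics/s9z.png',np.hstack(ims))
for l in ['oil_bottle','paste_tin','tape_black']: print(l,[(round(d['p'],2),np.round(d['location']).tolist()) for d in manip.cut_out(l,'side')[:1]])
E
```

```text
time: 25.38
tool_pos: [463.1, 222.7, 292.6]
ee_rot: [0.994, -0.107, 0.0, 0.004]
force: [-0.6, 0.7, 0.4]
finger_gap: 0.6
time: 26.0
tool_pos: [343.5, 222.6, 387.5]
ee_rot: [0.994, -0.107, -0.001, 0.005]
force: [1.0, -0.1, 0.0]
finger_gap: 0.3
oil_bottle [(0.7, [249.0, 248.0])]
paste_tin [(0.84, [371.0, 239.0])]
tape_black [(0.56, [357.0, 274.0])]
```

View pics/s9z.png

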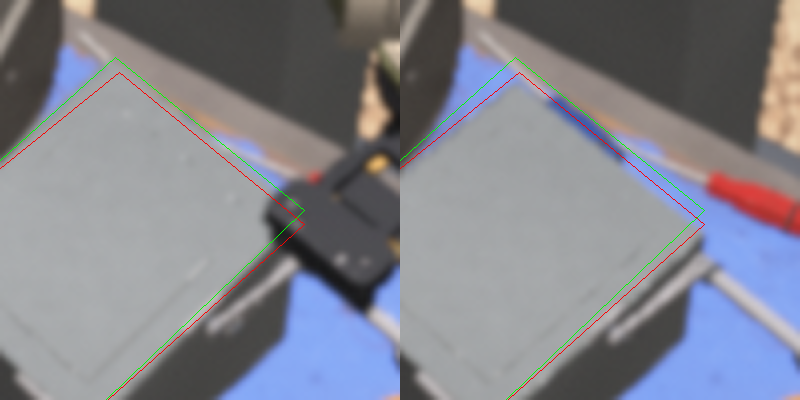

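The lid stays clearly lower after the release: its front edge is 4–5 px below where it rested on the posts. The three objects haven't moved, so I'm handing in.

```bash
python3 - <<'E'
from bench import manip
print(manip.hand_in(), manip.read_state()['force'])
E
```

```text
the job is handed in; nothing more can be done
the job is handed in; nothing more can be done
```

The chest is shut and the lid is held home by its catch. I handed the job in at about 26 s; no verdict came back.

- **Stay and lowering:** I gripped the pull rod and lifted the knee past centre. I then followed the rod's arc in small steps until an upward push of about 7.5 N showed the lid was on its posts. After that I released the rod.
- **Pressing:** With the fingers closed, I pressed the front of the lid in steps of up to 2 mm. The highest reading was about 11 N along z (12 N in all), then the force fell to zero as the catch gave. I followed down to a firm stop at 8.7 N, which puts the lid at roughly 1.27 rad.
- **Last checks:** After I lifted off, the side picture showed the lid staying several pixels lower than on its posts. The bottle, tin and tape were within 1–3 px of where they started. The arm was clear of everything, with force readings near zero.
- **What disagreed:** On the arc the rod pulled inward with up to about 14 N, so my chest fit was a few mm off; I corrected for it as I went. In the last picture the lid edge lay slightly below the 1.27 rad overlay, in line with that error. The lid angle and speed were never measured directly, only worked out from pictures, tool height and force.

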